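# Load a reagent cartridge into the bench reader

### The job

Slide the reader's light hood fully open, reach through the round port in the dry box's roof and lift the reagent cartridge off its pedestal. Push the cartridge down into the reader's well, past the sprung side ball, until it clicks and its head sits flush on the deck; then let go and slide the hood fully shut over it. Do not shift the small loose items standing about or bump hard against the dry box.

Things in the scene. Friction and masses are not known exactly. Their poses are not given: they have to be found in the camera images.
- reader: Bench reader, fixed grey block 200 (x) x 260 (y) x 90 mm high. Origin: centre of its underside, z up. On its flat deck (z = 90 mm): the well at y = -60 mm, the sliding black hood, and a fixed end stop 80 x 10 mm, 33 mm high, at y = -105 mm. Two flat 4 mm rails at x = +-46 mm are look only. It stands on one side of the robot's centre line, the dry box on the other; yaw within 0.3 rad.
- well (a point): Centre of the well's mouth, at deck height; axes parallel to the reader's. The well is a rectangular slot 14 mm (x) x 38 mm (y), 52 mm deep, with a 2 mm chamfer round the mouth. From its +y wall, 20 mm below the deck, a sprung steel ball of 12 mm diameter stands 3.5 mm into the slot.
- ball (a joint): How far the sprung ball is pressed back, m: 0 at rest (3.5 mm proud), at most 0.006. Spring 1500 N/m with 3 N preload; pushing the cartridge past it takes about 8 to 13 N, pulling it out again about 5 N. The ball meets the cartridge's edges when the shoulder is still about 27 mm above the deck and snaps into the edge notch over the last 3 mm.
- hood (a joint): Travel of the light hood, m: 0 = shut, centred over the well, against the end stop; 0.12 = fully open. It slides along the reader's +y with 1.5 N friction plus 6 N per m/s, and stays where left. It starts 0 to 0.035 open, which still covers the well.
- hood_grip (a point): Top centre of the hood's grip tab, 67 mm above the deck; moves with the hood, axes as the reader's. The tab is aluminium, 50 mm (x) x 10 mm (y), 28 mm tall. The hood below it is a black tunnel 77 (x) x 78 mm (y), 39 mm high, 34 mm inside, open at its -y end and below: it passes over a seated cartridge but strikes one standing more than 6 mm proud.
- drybox: Dry box, fixed, 200 x 200 mm, 130 mm high: clear side walls, 6 mm grey roof with a round port 135 mm across in its middle. Under the port a pedestal of 64 mm diameter, top 40 mm above the table, with a 6 mm high lip, 15 x 39 mm inside, that loosely holds the cartridge's foot. Origin: centre of the underside, axes along the sides, z up.
- cartridge: White cartridge, about 45 g, upright on the pedestal, axes as the dry box's. Origin: centre of its foot, z up. Blade 12 (x) x 36 mm (y), z = 0 to 47 mm (28 mm wide in the lowest 4 mm); a notch 10 mm tall, 4 mm deep in both narrow edges at z = 28.5 mm. Head 24 (x) x 52 mm (y), z = 47 to 75 mm. Goes into the well with its x along the reader's x, either way round.
- shoulder (a point): Centre of the plane under the cartridge's head (z = 47 mm of the cartridge). Fully home it coincides with the well's mouth.
- pot: Bystander: white drying-agent pot, 32 mm diameter, 50 mm tall, loose on the dry box's floor in a corner. Origin under its centre.
- check_disc: Bystander: aluminium disc 28 mm diameter, 16 mm tall, loose on the reader's deck near its +x edge, beside the hood's track. Origin under its centre.
- slide_box: Bystander: grey box 78 x 34 x 28 mm, loose on the table between reader and dry box. Origin under its centre.
- reagent: Bystander: small amber bottle, 36 mm diameter, 70 mm tall, loose on the table between reader and dry box. Origin under its centre.
- beaker: Bystander: open glass cup, 70 mm diameter, 80 mm tall, loose on the table to the left. Origin under its centre.
Mind the look-alikes: they are no part of the job. What is shaped like the cartridge but red is not meant.

How it is judged:
By the outcome, as a careful person would: the job done as asked, in the order asked, and still so for the second after the job is handed in, with the robot touching nothing.
It also fails if it takes over 64 s, if anything falls off the work surface, if the arm or the gripper's body presses on something with over 40 N, if the wrist force passes 120 N, or if a joint passes its speed limit or range.

### The arm

A 6-joint arm with a two-finger parallel gripper is mounted at the origin on the work surface. World frame = base frame: x ahead of the robot, y to its left, z up, the work surface at z = 0. Lengths are in m, angles in rad, forces in N, time in s.
With the tool pointing down it reaches from about 0.325 to 0.75 m from the base axis. Payload 7.6 kg.
Tool frame: the origin (TCP) lies on the centre line of the jaws, within the pads' length; the fingertips stand manip.tcp_to_tips ahead of it and the grasp point (between the pads) lies 11 mm behind it (manip.tcp_to_tips is the distance from the TCP to the fingertips, in m); y points along the fingers, x is the direction in which the jaws open and shut, and the axes are right-handed (so a half turn about y gives the same grasp; the last joint's range is limited). The gripper opens to 85 mm and grips with 20 to 120 N. Pads are 22 mm wide; open, the fingers measure 114 mm over their backs; the gripper's body (76 mm by 85 mm) begins 54 mm behind the grasp point. The pads swing forward as they close: fully open they stand 13 mm farther back than shut.
Start: joints at [-1.401, 0.052, 1.401, -0, 1.689, -0.07], TCP at [0.125, -0.51, 0.239] pointing down, gripper open.
Joint ranges: [-2.9, 2.9], [-0.91, 2.17], [0.12, 2.37], [-1.06, 4.2], [0.26, 2.73], [-2.93, 2.93]. Speed limits (rad/s): [2.57, 2.57, 3.01, 3.14, 3.14, 3.14].

### API

Orientations are given as a unit quaternion [w, x, y, z].
In Python, from cell import manip gives the robot as it stands. The module is installed in compiled form; this text tells all that it offers.
- The arm moves only by the tool servo_tool, never from a script. Its argument "moves" is text: rows parted by semicolons, each of 6 numbers parted by spaces: the shift along the tool's x, y, z in units of 30 cm (1.0 is 30 cm), then the turn, a rotation vector about the tool's x, y, z in units of pi/2 rad (1.0 is pi/2 rad). A call has 1 to 10 rows; each row is the pose to reach, as a shift and turn from the pose commanded when the call began, along the tool's axes at that moment; what a row does not reach only later rows make up. A row lasts 1/12 s, in which the tool goes at most 41.7 mm and 7.16 degrees, less where a joint would pass 70% of its speed; a pose out of reach is approached as far as the arm can. A call with a number of a shift or a turn outside -1 to 1 is refused whole. A call with a gripper value outside its range is refused whole. "claw" is the closure, from 0 (fully open) to 1 (shut), set as the call begins (left out, the last holds). The fingers move at their own pace and stop on an object; "squeeze" is the grip in N (left out, the last holds). Time passes only in rows, so rows that repeat a pose let the fingers close. It gives the time, the measured TCP pose, the force and the opening at its end, in the units of the state.
- manip.read_state(): the state, without advancing time (a new reading comes with each control period).
- manip.capture(name): name is "scene" or "top" or "wrist"; returns the picture (400x640x3 uint8, blue, green, red); there is no depth.
- manip.calibration(name): a dict with "mtx" (3x3 intrinsics, pixels), "R" (3x3) and "t" (3): a world point X has camera coordinates R X + t. Camera axes: x right, y down, z forward; pixel columns grow to the right and rows downward; lengths in m; the calibration is good to about 2 mm. A picture is of the moment at which its call begins: read the wrist's pose just before it. calibration takes no time and is no camera call; for the wrist camera it gives the pose at the moment of the call.
- manip.job_done(): hands the job in, once; it reports no verdict.
Trained networks look in the newest picture that a camera, given by its name, has taken for a name from the list of things; names that differ only in an ending like _2 or _b are one class to them, and where a whole thing is asked for, a point or a joint stands for the part that bears it (a point fixed in the world has none). Each returns a list of dicts, best first, with "confidence" (0 to 1); they miss things now and then, are a little off and sometimes report something else, mostly with a low value. They report only what shows in the picture. A call takes as long as a camera call. They do not tell look-alikes from the thing itself.
- manip.spot_in(camera, query): "xy" ([column, row] in pixels, amid what is visible of it).
- manip.mark_of(camera, query): "xy" ([column, row] in pixels: a listed point, or the origin of a listed thing).
The state is a dict: "time_s": time; "joint_positions": joint angles; "qd": joint speeds; "effort": joint torques, N m; "eef_pos": TCP position; "ee_rot": TCP orientation; "contact_force": force on the tool from outside, world axes, zero at the start; "torque": the same for the moment, N m; "grip_width": finger opening in m.
Only numpy, scipy, OpenCV 4.12 (cv2) and the standard library are available. Lean on these libraries where they do the work, as an engineer would, in place of code of your own. Each camera call takes 0.05 s, during which the arm holds its last target.

## Working session

There is one attempt and no reset: what is moved stays moved. The work goes in short steps, Python scripts to look and compute and a tool call to move; the robot and the scene stay as the last step left them, time stands still between calls to the robot, and variables do not carry over. Pictures are saved under pics/ and viewed, and the job is handed in when it is done.

Besides the shell and the picture viewer there is one more tool, called after "Emit:" by a JSON object that holds its "method" and its "body". servo_tool: Moves the arm, as the interface text tells. Shifts and turns lie within -1 to 1; 1 stands for 30 cm of shift or pi/2 rad of turn. Its arguments: {"type":"object","properties":{"moves":{"type":"string"},"claw":{"type":"number"},"squeeze":{"type":"number"}},"required":["moves"]}

```bash
ls; mkdir -p pics; cat > h.py <<'E'
import numpy as np, cv2
from cell import manip
def cal(n):
    c=manip.calibration(n); return np.array(c["mtx"]),np.array(c["R"]),np.array(c["t"]).reshape(3)
def ray(c,xy,z):
    K,R,t=c; d=R.T@np.linalg.inv(K)@np.array([xy[0],xy[1],1.]); o=-R.T@t
    return o+d*(z-o[2])/d[2]
def proj(c,X):
    K,R,t=c; p=K@(R@np.array(X)+t); return p[:2]/p[2]
def Rq(q):
    from scipy.spatial.transform import Rotation as Ro
    return Ro.from_quat([q[1],q[2],q[3],q[0]])
E
python3 - <<'E'
from h import *
s=manip.read_state(); print(s, manip.tcp_to_tips)
for n in ["scene","top"]:
    im=manip.capture(n); cv2.imwrite(f"pics/{n}0.png",im); c=cal(n); print(n,-c[1].T@c[2])
    for q in ["reader","well","hood_grip","drybox","cartridge","shoulder","pot","check_disc","slide_box","reagent","beaker"]:
        try: print(q,[(np.round(d["xy"]).tolist(),round(d["confidence"],2)) for d in manip.mark_of(n,q)][:3])
        except Exception as e: print(q,e)
print(manip.read_state()["time_s"])
E
```

```text
pics
{'time_s': 0.0, 'joint_positions': array([-1.40129618e+00,  5.28327001e-02,  1.40174758e+00,  7.09933685e-06,
        1.68863569e+00, -7.03219902e-02]), 'qd': array([ 2.25971335e-03, -1.24409546e-03,  1.42644086e-03,  1.59154338e-04,
        6.73367067e-04, -2.43570288e-05]), 'effort': array([ 3.61444118e-04, -3.81663322e+01, -3.60189772e+01, -6.15635031e-05,
        6.11292766e-03,  1.76259766e-05]), 'eef_pos': array([ 0.12466459, -0.50967036,  0.23846302]), 'ee_rot': array([ 0.55660866, -0.55583453,  0.43702108, -0.43617353]), 'contact_force': array([0.4052074 , 0.23581011, 0.49063806]), 'torque': array([-0.02040771, -0.00273253,  0.00544893]), 'grip_width': 0.08497840385278865} 0.008
scene [ 1.22330052 -0.40904166  1.18188236]
reader [([369.0, 208.0], 0.64)]
well [([359.0, 201.0], 0.85), ([373.0, 212.0], 0.17)]
hood_grip [([366.0, 179.0], 0.56), ([314.0, 259.0], 0.42)]
drybox [([222.0, 268.0], 0.87)]
cartridge [([172.0, 320.0], 0.88), ([224.0, 260.0], 0.78), ([152.0, 285.0], 0.55)]
shoulder [([170.0, 314.0], 0.9), ([218.0, 249.0], 0.55), ([148.0, 276.0], 0.5)]
pot []
check_disc []
slide_box [([282.0, 214.0], 0.54)]
reagent [([315.0, 261.0], 0.57)]
beaker [([281.0, 216.0], 0.56)]
top [0.289292   0.06247526 1.27199467]
reader [([272.0, 202.0], 0.83)]
well [([284.0, 193.0], 0.98), ([416.0, 228.0], 0.65), ([166.0, 244.0], 0.31)]
hood_grip [([276.0, 190.0], 0.84), ([415.0, 228.0], 0.75)]
drybox [([418.0, 226.0], 0.7)]
cartridge [([419.0, 226.0], 0.51), ([475.0, 207.0], 0.51), ([477.0, 243.0], 0.48)]
shoulder [([482.0, 243.0], 0.79), ([482.0, 204.0], 0.75), ([424.0, 218.0], 0.49)]
pot []
check_disc [([236.0, 176.0], 0.45)]
slide_box [([341.0, 248.0], 0.71), ([278.0, 190.0], 0.67)]
reagent [([345.0, 189.0], 0.61)]
beaker [([167.0, 243.0], 0.59)]
1.2
```

View pics/scene0.png

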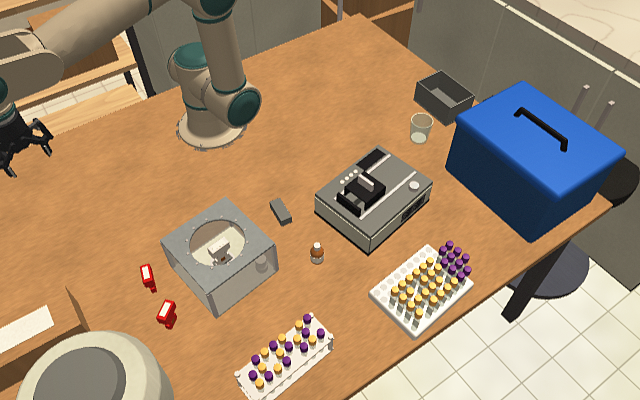

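View pics/top0.png

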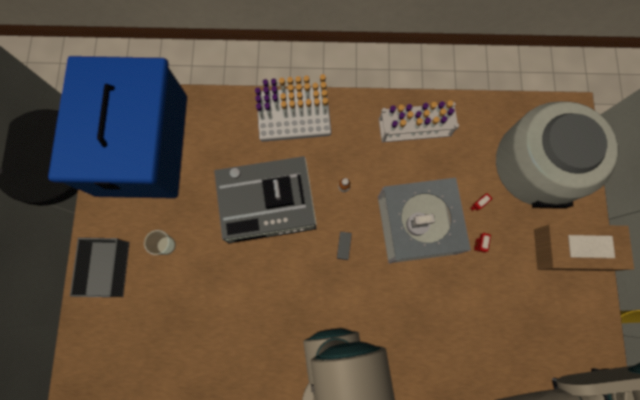

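```bash
python3 - <<'E'
from h import *
a=cv2.imread("pics/top0.png"); cv2.imwrite("pics/topcropA.png",cv2.resize(a[130:290,200:400],None,fx=4,fy=3.75,interpolation=cv2.INTER_CUBIC)) 
cv2.imwrite("pics/topcropA.png",cv2.resize(a[130:280,200:400],None,fx=4,fy=4,interpolation=cv2.INTER_CUBIC))
cv2.imwrite("pics/topcropB.png",cv2.resize(a[150:300,330:530],None,fx=4,fy=4,interpolation=cv2.INTER_CUBIC))
print(cal("top"))
E
```

```text
(array([[433.03757502,   0.        , 322.24754214],
       [  0.        , 433.03757502, 202.65165156],
       [  0.        ,   0.        ,   1.        ]]), array([[ 0.01736513, -0.99981951,  0.00770675],
       [-0.97661697, -0.01861307, -0.21417946],
       [ 0.21428425, -0.00380729, -0.97676392]]), array([0.04763744, 0.55612547, 1.18068565]))
```

View pics/topcropA.png

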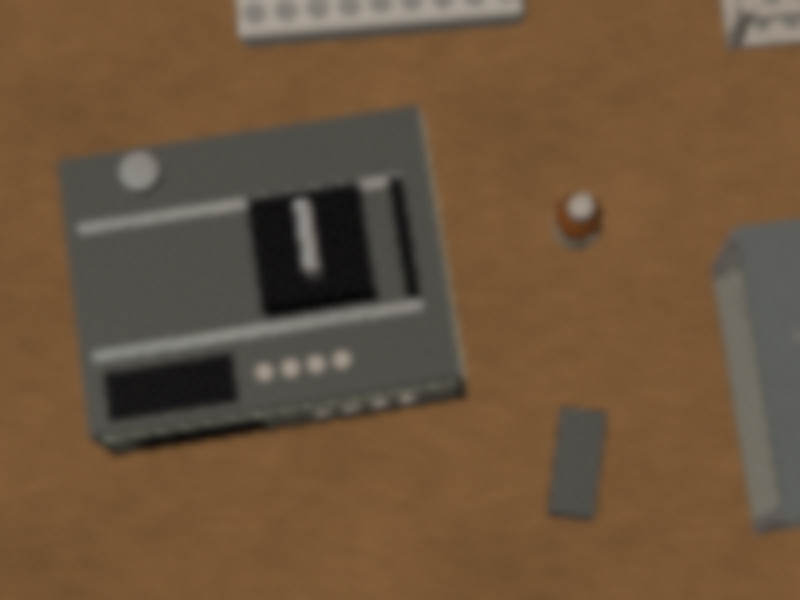

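View pics/topcropB.png

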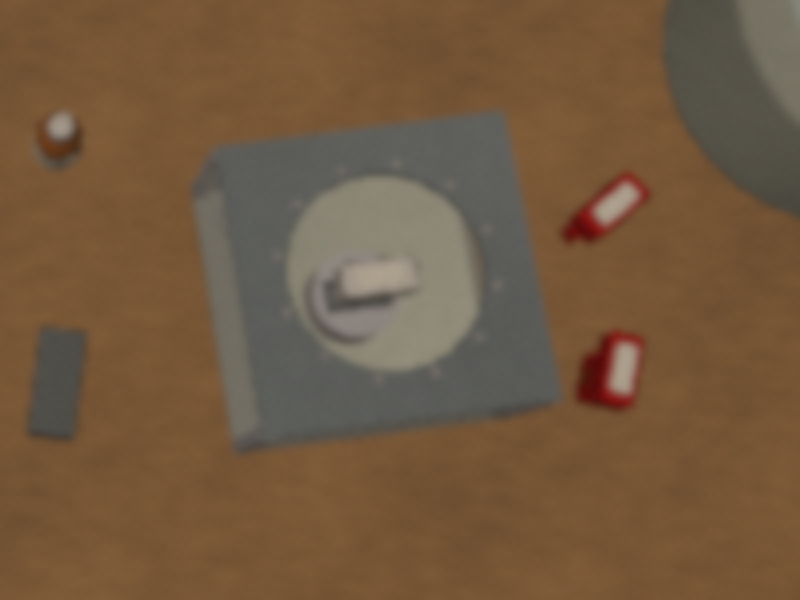

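```bash
python3 - <<'E'
from h import *
from scipy.optimize import least_squares
c=cal("top")
def fit(px,off,model,z,x0):
    px=np.array([[p[0]/4+off[0],p[1]/4+off[1]] for p in px])
    W=np.array([ray(c,p,z) for p in px]); 
    def f(v):
        cs,sn=np.cos(v[2]),np.sin(v[2])
        M=np.array(model)@np.array([[cs,sn],[-sn,cs]])+v[:2]
        return (M-W[:,:2]).ravel()
    r=least_squares(f,[W[:,0].mean(),W[:,1].mean(),x0]); print(np.round(r.x,4),"res mm",np.round(r.fun*1e3,1)); return r.x
# order: top-left(+x,+y), top-right(+x,-y), bottom-right(-x,-y), bottom-left
def rect(a,b): return [(a,b),(a,-b),(-a,-b),(-a,b)]
r=fit([(62,160),(418,108),(463,383),(92,435)],(200,130),rect(.1,.13),.09,0)
d=fit([(220,148),(503,113),(558,400),(262,437)],(330,150),rect(.1,.1),.13,0)
k=fit([(343,265),(413,257),(418,288),(347,298)],(330,150),rect(.012,.026),.115,0)
def tr(v,x,y): return v[0]+np.cos(v[2])*x-np.sin(v[2])*y, v[1]+np.sin(v[2])*x+np.cos(v[2])*y
print("well",tr(r,0,-.06))
for p in [(300,198),(312,272)]: print("tab",ray(c,(p[0]/4+200,p[1]/4+130),.157))
# hood top corners z=.129
for p in [(250,200),(355,187),(375,297),(268,312)]: 
    X=ray(c,(p[0]/4+200,p[1]/4+130),.129)[:2]-r[:2]; cs,sn=np.cos(r[2]),np.sin(r[2]); print("hood in reader",cs*X[0]+sn*X[1],-sn*X[0]+cs*X[1])
s=manip.read_state(); print(np.round(Rq(s["ee_rot"]).as_matrix(),3))
E
```

```text
[0.561  0.2189 0.1701] res mm [-0.   1.8  0.3 -3.2  1.5 -0.8 -1.7  2.2]
[ 0.5031 -0.2223  0.1374] res mm [ 1.7  2.6  0.6 -1.1 -1.4 -1.7 -0.9  0.1]
[ 0.5023 -0.2222  0.1393] res mm [ 0.5  2.3  1.3 -1.3 -1.1 -2.  -0.6  1. ]
well (np.float64(0.5711611692346338), np.float64(0.15980301867485525))
tab [0.59465816 0.18512288 0.157     ]
tab [0.54424645 0.1751507  0.157     ]
hood in reader 0.03923457861209016 -0.0033832983762295907
hood in reader 0.037615300361276666 -0.07545968414831664
hood in reader -0.04068900166244991 -0.07834396047312676
hood in reader -0.04008823567234769 -0.00575329595388948
[[ 0.237 -0.     0.971]
 [-0.971 -0.     0.237]
 [ 0.    -1.    -0.   ]]
```

```bash
cat >> h.py <<'E'
from scipy.spatial.transform import Rotation as Ro
def go(p,yaw):
    s=manip.read_state(); R=Rq(s["ee_rot"]).as_matrix(); pc=np.array(s["eef_pos"])
    x=np.array([np.cos(yaw),np.sin(yaw),0]); y=np.array([0,0,-1.]); T=np.column_stack([x,y,np.cross(x,y)])
    sh=R.T@(np.array(p)-pc)/.3; rv=Ro.from_matrix(R.T@T).as_rotvec()/(np.pi/2)
    print("t",round(s["time_s"],2),"cur",np.round(pc,4),"yaw",round(np.arctan2(R[1,0],R[0,0]),4),"rows",np.ceil(np.linalg.norm(np.array(p)-pc)/.0417),np.ceil(np.linalg.norm(rv)*90/7.16))
    print("move"," ".join(f"{v:.4f}" for v in np.r_[sh,rv]))
def st():
    s=manip.read_state(); R=Rq(s["ee_rot"]).as_matrix(); print("t",round(s["time_s"],2),np.round(s["eef_pos"],4),"yaw",round(np.arctan2(R[1,0],R[0,0]),4),"F",np.round(s["contact_force"],1),"w",round(s["grip_width"],4),"q",np.round(s["joint_positions"],2))
E
python3 - <<'E'
from h import *
go((.37,-.165,.27),-1.366); go((.569,.18,.30),-1.4007)
E
```

```text
t 1.2 cur [ 0.1247 -0.51    0.2393] yaw -1.331 rows 11.0 1.0
move -0.9228 -0.1023 1.0674 0.0000 0.0223 0.0000
t 1.2 cur [ 0.1247 -0.51    0.2393] yaw -1.331 rows 20.0 1.0
move -1.8824 -0.2024 1.9849 0.0000 0.0444 0.0000
```

Emit:
{"method": "servo_tool", "body": {"moves": "-0.94 -0.1 0.98 0 0.044 0;-0.94 -0.1 0.98 0 0.044 0;-0.94 -0.1 0.98 0 0.044 0;-0.94 -0.1 0.98 0 0.044 0;-0.94 -0.1 0.98 0 0.044 0;-0.94 -0.1 0.98 0 0.044 0;-0.94 -0.1 0.98 0 0.044 0;-0.94 -0.1 0.98 0 0.044 0;-0.94 -0.1 0.98 0 0.044 0;-0.94 -0.1 0.98 0 0.044 0"}}

```text
time_s: 2.03
eef_pos: [0.3442, -0.1638, 0.2699]
ee_rot: [0.541, -0.541, 0.455, -0.456]
contact_force: [0.3, -1.2, -0.1]
grip_width: 0.0855
```

```bash
python3 - <<'E'
from h import *
go((.569,.18,.30),-1.4007)
E
```

```text
t 2.03 cur [ 0.3442 -0.1638  0.2699] yaw -1.3992 rows 10.0 1.0
move -1.0012 -0.0998 0.9343 -0.0008 0.0010 0.0005
```

Emit:
{"method": "servo_tool", "body": {"moves": "-1 -0.1 0.93 0 0 0;-1 -0.1 0.93 0 0 0;-1 -0.1 0.93 0 0 0;-1 -0.1 0.93 0 0 0;-1 -0.1 0.93 0 0 0;-1 -0.1 0.93 0 0 0;-1 -0.1 0.93 0 0 0;-1 -0.1 0.93 0 0 0;-1 -0.1 0.93 0 0 0;-1 -0.1 0.93 0 0 0"}}

```text
time_s: 2.87
eef_pos: [0.5681, 0.1794, 0.299]
ee_rot: [0.541, -0.541, 0.455, -0.455]
contact_force: [0.0, -0.6, 0.6]
grip_width: 0.0853
```

```bash
python3 - <<'E'
from h import *
im=manip.capture("wrist"); c=cal("wrist"); cv2.imwrite("pics/w1.png",im); st()
print(-c[1].T@c[2]); print(c[1],c[0])
for q in ["hood_grip","well","check_disc"]:
    for d in manip.mark_of("wrist",q)[:2]: print(q,np.round(d["xy"],1),d["confidence"],ray(c,d["xy"],.157 if q=="hood_grip" else .09))
E
```

```text
t 2.92 [0.5698 0.1835 0.2967] yaw -1.3956 F [ 0.4  3.1 -0.9] w 0.0856 q [0.25 0.26 1.06 0.   1.83 1.65]
[0.6373514  0.19556135 0.43059639]
[[ 0.17457655 -0.98464271 -0.00132356]
 [-0.94780124 -0.16840854  0.27076073]
 [-0.26682548 -0.046014   -0.96264577]] [[302.10304191   0.         317.96819182]
 [  0.         302.10304191 197.37782551]
 [  0.           0.           1.        ]]
hood_grip [314.  184.6] 0.87 [0.5730222  0.18827051 0.157     ]
check_disc [211.5 102. ] 0.55 [0.62788533 0.31070119 0.09      ]
```

View pics/w1.png

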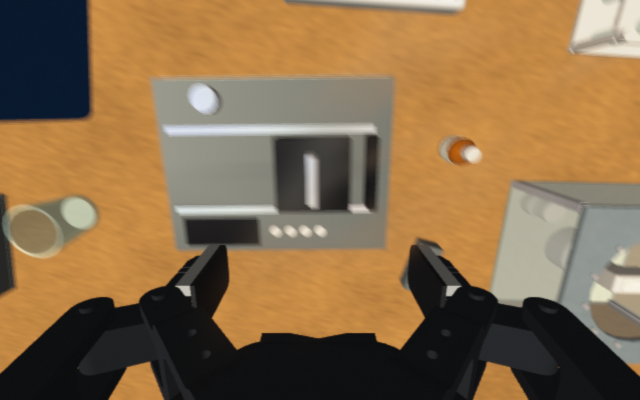

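```bash
python3 - <<'E'
from h import *
c=cal("wrist"); im=manip.capture("wrist"); cv2.imwrite("pics/w2.png",im); st()
np.savez("w2.npz",K=c[0],R=c[1],t=c[2])
cv2.imwrite("pics/w2c.png",cv2.resize(im[65:260,145:405],None,fx=3,fy=3,interpolation=cv2.INTER_CUBIC))
E
```

```text
t 3.12 [0.5672 0.1766 0.299 ] yaw -1.4 F [ 0.2  0.8 -0.5] w 0.0855 q [ 0.24  0.25  1.07 -0.    1.83  1.64]
```

View pics/w2c.png

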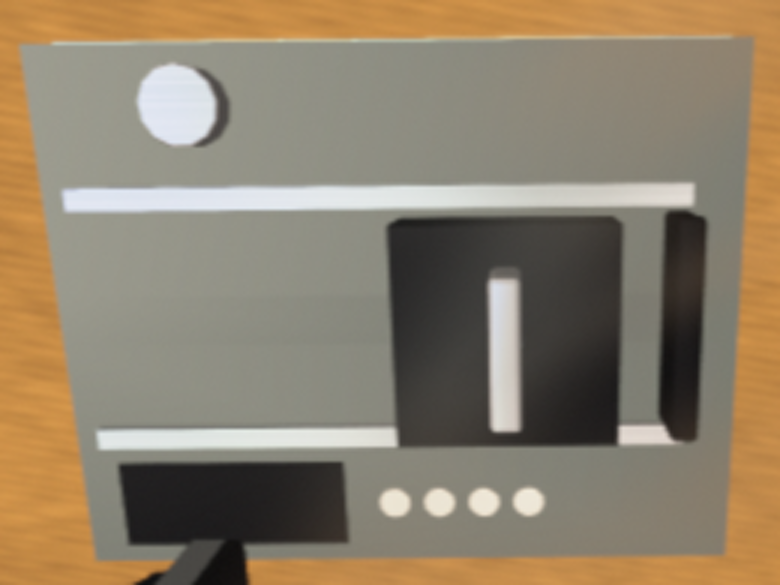

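```bash
cat >> h.py <<'E'
from scipy.optimize import least_squares
def rect(a,b): return [(a,b),(a,-b),(-a,-b),(-a,b)]
def fitr(c,px,model,z,yaw0=0.15,fix=None):
    W=np.array([ray(c,p,z) for p in px])
    def f(v):
        y=v[2] if fix is None else fix
        cs,sn=np.cos(y),np.sin(y)
        return (np.array(model)@np.array([[cs,sn],[-sn,cs]])+v[:2]-W[:,:2]).ravel()
    r=least_squares(f,[W[:,0].mean(),W[:,1].mean(),yaw0]); print(np.round(r.x,4),"res mm",np.round(r.fun*1e3,1)); return r.x
def tr(v,x,y): return np.array([v[0]+np.cos(v[2])*x-np.sin(v[2])*y, v[1]+np.sin(v[2])*x+np.cos(v[2])*y])
def loc(v,X):
    d=np.array(X)[:2]-v[:2]; cs,sn=np.cos(v[2]),np.sin(v[2]); return np.array([cs*d[0]+sn*d[1],-sn*d[0]+cs*d[1]])
def up(ps,o,s): return [(p[0]/s+o[0],p[1]/s+o[1]) for p in ps]
E
python3 - <<'E'
from h import *
f=np.load("w2.npz"); c=(f["K"],f["R"],f["t"])
r=fitr(c,up([(22,45),(753,37),(725,553),(97,560)],(145,65),3),rect(.1,.13),.09)
t=fitr(c,up([(488,278),(519,278),(521,432),(490,432)],(145,65),3),rect(.025,.005),.157)
print("tab local",loc(r,t),"well",tr(r,0,-.06))
for p in up([(665,211),(705,216),(697,441),(662,430)],(145,65),3): print("stop",loc(r,ray(c,p,.123)))
for p in up([(389,222),(622,222)],(145,65),3): print("hoodtop",loc(r,ray(c,p,.129)))
for p in up([(62,190),(694,184),(97,448)],(145,65),3): print("rail",loc(r,ray(c,p,.09)))
E
```

```text
[0.5632 0.2229 0.1827] res mm [ 0.3  1.1  0.7 -0.7 -0.6 -0.6 -0.4  0.3]
[0.5709 0.1826 0.1803] res mm [ 0.3  0.3  0.5 -0.2 -0.4 -0.1 -0.5 -0. ]
tab local [ 0.00024776 -0.04100544] well [0.57408483 0.1639075 ]
stop [ 0.04186024 -0.09491325]
stop [ 0.04007044 -0.1083931 ]
stop [-0.03945281 -0.1091027 ]
stop [-0.03516774 -0.09639135]
hoodtop [ 0.03969459 -0.00311591]
hoodtop [ 0.03888545 -0.07990377]
rail [0.04938665 0.12222962]
rail [ 0.04909765 -0.11049674]
rail [-0.05089693  0.12300992]
```

```bash
python3 - <<'E'
from h import *
go((.5709,.1826,.143),-1.3893)
E
```

```text
t 3.12 cur [0.5672 0.1766 0.299 ] yaw -1.4 rows 4.0 1.0
move -0.0179 0.5201 0.0159 0.0004 -0.0068 0.0003
```

Emit:
{"method": "servo_tool", "body": {"moves": "-0.018 0.1 0.016 0 -0.007 0;-0.018 0.3 0.016 0 -0.007 0;-0.018 0.4 0.016 0 -0.007 0;-0.018 0.46 0.016 0 -0.007 0;-0.018 0.5 0.016 0 -0.007 0;-0.018 0.52 0.016 0 -0.007 0;-0.018 0.52 0.016 0 -0.007 0;-0.018 0.52 0.016 0 -0.007 0"}}

```text
time_s: 3.78
eef_pos: [0.5721, 0.1828, 0.1459]
ee_rot: [0.544, -0.542, 0.452, -0.454]
contact_force: [0.5, 0.1, 0.2]
grip_width: 0.0855
```

Emit:
{"method": "servo_tool", "body": {"moves": "0 0 0 0 0 0;0 0 0 0 0 0;0 0 0 0 0 0;0 0 0 0 0 0;0 0 0 0 0 0;0 0 0 0 0 0;0 0 0 0 0 0;0 0 0 0 0 0", "claw": 1, "squeeze": 40}}

```text
time_s: 4.45
eef_pos: [0.5711, 0.183, 0.1435]
ee_rot: [0.543, -0.543, 0.453, -0.453]
contact_force: [0.4, 1.0, 2.7]
grip_width: 0.0093
```

```bash
python3 - <<'E'
from h import *
st(); cv2.imwrite("pics/w3.png",manip.capture("wrist")); go((.5709-.0182,.1826+.0993,.143),-1.3893)
E
```

```text
t 4.45 [0.5711 0.183  0.1435] yaw -1.3891 F [0.4 1.  2.7] w 0.0093 q [ 0.25  0.31  1.3  -0.    1.53  1.64]
t 4.5 cur [0.5712 0.1829 0.1435] yaw -1.3891 rows 3.0 1.0
move -0.3356 0.0015 -0.0009 -0.0001 0.0001 0.0001
```

View pics/w3.png

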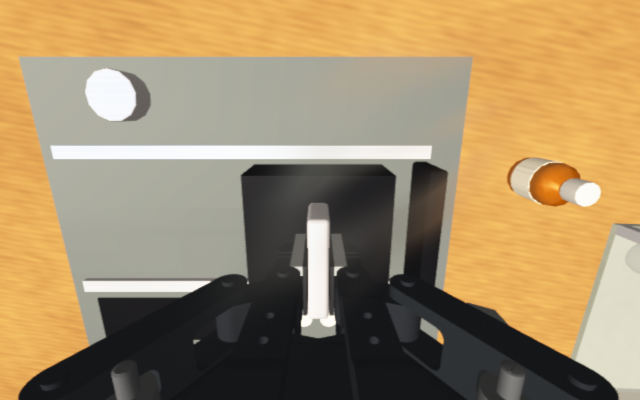

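Emit:
{"method": "servo_tool", "body": {"moves": "-0.04 0 0 0 0 0;-0.08 0 0 0 0 0;-0.12 0 0 0 0 0;-0.16 0 0 0 0 0;-0.2 0 0 0 0 0;-0.24 0 0 0 0 0;-0.28 0 0 0 0 0;-0.31 0 0 0 0 0;-0.33 0 0 0 0 0;-0.33 0 0 0 0 0"}}

```text
time_s: 5.33
eef_pos: [0.5529, 0.2822, 0.1435]
ee_rot: [0.544, -0.543, 0.452, -0.452]
contact_force: [-0.1, 1.1, 4.4]
grip_width: 0.009
```

```bash
python3 - <<'E'
from h import *
st(); c=cal("wrist"); im=manip.capture("wrist"); cv2.imwrite("pics/w4.png",im)
r=np.array([.5632,.2229,.1815]); print(loc(r,manip.read_state()["eef_pos"]))
E
```

```text
t 5.33 [0.5529 0.2822 0.1435] yaw -1.3874 F [-0.1  1.1  4.4] w 0.009 q [0.41 0.37 1.23 0.   1.54 1.8 ]
[0.00061336 0.05948014]
```

Emit:
{"method": "servo_tool", "body": {"moves": "-0.005 0 0 0 0 0;-0.01 0 0 0 0 0;-0.01 0 0 0 0 0;-0.01 0 0 0 0 0"}}

```text
time_s: 5.72
eef_pos: [0.5528, 0.2829, 0.1434]
ee_rot: [0.543, -0.543, 0.453, -0.453]
contact_force: [-0.9, -1.5, 5.3]
grip_width: 0.0093
```

```bash
python3 - <<'E'
from h import *
st(); r=np.array([.5632,.2229,.1815]); print(loc(r,manip.read_state()["eef_pos"]))
E
```

```text
t 5.72 [0.5528 0.2829 0.1434] yaw -1.3895 F [-0.9 -1.5  5.3] w 0.0093 q [ 0.41  0.37  1.23 -0.    1.54  1.8 ]
[0.00061534 0.06093183]
```

Emit:
{"method": "servo_tool", "body": {"moves": "-0.007 0 0 0 0 0;-0.013 0 0 0 0 0;-0.013 0 0 0 0 0;-0.013 0 0 0 0 0"}}

```text
time_s: 6.05
eef_pos: [0.5528, 0.2832, 0.1434]
ee_rot: [-0.541, 0.544, -0.452, 0.455]
contact_force: [-1.3, -16.2, 7.5]
grip_width: 0.0094
```

```bash
python3 - <<'E'
from h import *
st(); r=np.array([.5632,.2229,.1815]); print(loc(r,manip.read_state()["eef_pos"]))
E
```

```text
t 6.05 [0.5528 0.2832 0.1434] yaw -1.3924 F [ -1.3 -16.2   7.5] w 0.0094 q [ 0.42  0.37  1.23 -0.01  1.55  1.81]
[0.00063726 0.06116135]
```

Emit:
{"method": "servo_tool", "body": {"moves": "0.01 0 0 0 0 0;0.01 0 0 0 0 0;0.01 0 0 0 0 0;0.01 0 0 0 0 0;0.01 -0.1 0 0 0 0;0.01 -0.25 0 0 0 0;0.01 -0.4 0 0 0 0;0.01 -0.4 0 0 0 0", "claw": 0}}

```text
time_s: 6.72
eef_pos: [0.5539, 0.2853, 0.2724]
ee_rot: [0.548, -0.539, 0.45, -0.454]
contact_force: [-0.5, -0.2, 1.6]
grip_width: 0.0855
```

```bash
python3 - <<'E'
from h import *
st(); go((.56,.165,.26),0.1815); go((.55,.165,.26),-.6)
E
```

```text
t 6.72 [0.5539 0.2853 0.2724] yaw -1.3884 F [-0.5 -0.2  1.6] w 0.0855 q [0.42 0.32 1.03 0.   1.78 1.8 ]
t 6.72 cur [0.5539 0.2853 0.2724] yaw -1.3884 rows 3.0 13.0
move 0.3982 0.0395 -0.0534 -0.0079 -0.9995 0.0047
t 6.72 cur [0.5539 0.2853 0.2724] yaw -1.3884 rows 3.0 7.0
move 0.3921 0.0391 -0.0861 -0.0084 -0.5019 0.0012
```

Emit:
{"method": "servo_tool", "body": {"moves": "0.39 0.04 -0.11 0 0 0;0.39 0.04 -0.11 0 0 0;0.39 0.04 -0.11 0 0 0;0.39 0.04 -0.11 0 0 0;0.39 0.04 -0.11 0 0 0;0.39 0.04 -0.11 0 0 0;0.39 0.04 -0.11 0 0 0"}}

```text
time_s: 7.3
eef_pos: [0.5413, 0.1643, 0.2513]
ee_rot: [0.544, -0.543, 0.452, -0.452]
contact_force: [-0.5, -0.6, -0.3]
grip_width: 0.085
```

```bash
python3 - <<'E'
from h import *
st();c=cal("wrist"); im=manip.capture("wrist"); cv2.imwrite("pics/w5.png",im); st()
np.savez("w5.npz",K=c[0],R=c[1],t=c[2])
for d in manip.mark_of("wrist","well")[:2]: print(d,ray(c,d["xy"],.09))
u=proj(c,(.574,.1645,.09)); print(u)
a,b=int(u[0]),int(u[1]); x0,y0=a-100,max(b-75,0)
print(x0,y0); cv2.imwrite("pics/w5c.png",cv2.resize(im[y0:y0+150,x0:x0+200],None,fx=4,fy=4,interpolation=cv2.INTER_CUBIC))
E
```

```text
t 7.3 [0.5413 0.1643 0.2513] yaw -1.3876 F [-0.5 -0.6 -0.3] w 0.085 q [0.23 0.16 1.26 0.   1.72 1.62]
t 7.35 [0.5413 0.1644 0.2513] yaw -1.3874 F [ 0.2 -0.2  0.4] w 0.0853 q [0.23 0.16 1.26 0.   1.72 1.62]
[324.05981354 151.64274852]
224 76
```

View pics/w5c.png

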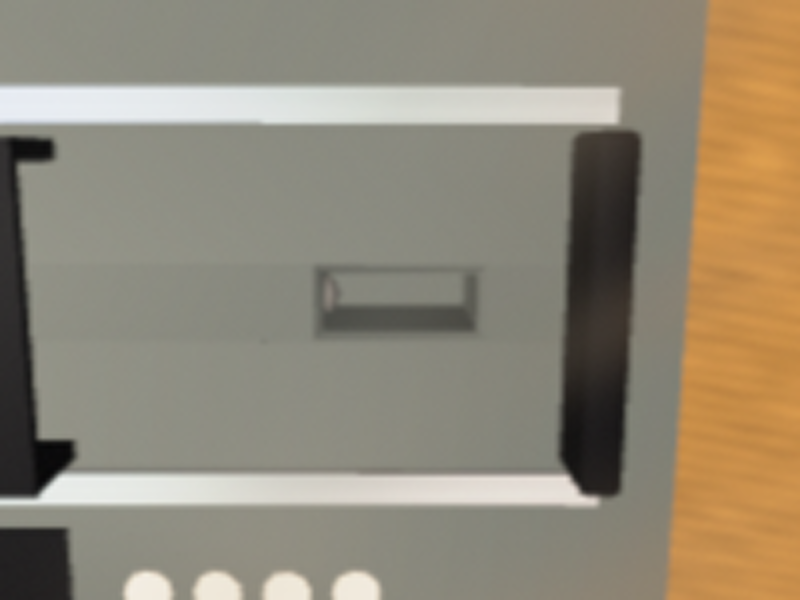

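View pics/w5.png

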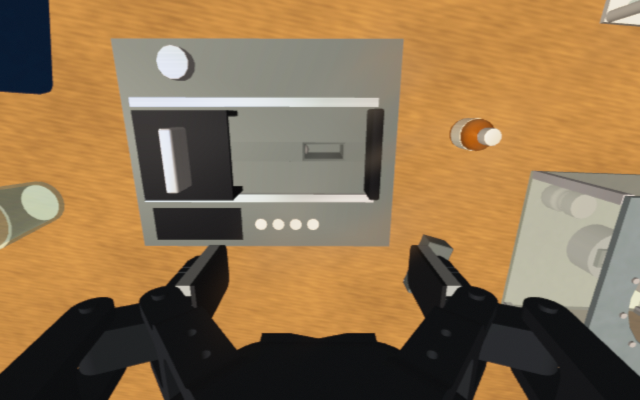

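```bash
python3 - <<'E'
from h import *
f=np.load("w5.npz"); c=(f["K"],f["R"],f["t"])
w=fitr(c,up([(313,266),(481,266),(479,338),(314,338)],(224,76),4),rect(.009,.021),.09)
r=fitr(c,[(112,39),(403,39),(388,246),(145,245)],rect(.1,.13),.09)
print(tr(r,0,-.06),loc(r,w))
go((.46,-.20,.26),0.138)
E
```

```text
[0.5739 0.1653 0.183 ] res mm [ 0.1  0.8  0.4 -0.6 -0.1 -0.8 -0.4  0.7]
[0.5631 0.2235 0.18  ] res mm [ 0.8  1.5  0.4 -0.9 -0.3 -1.2 -0.9  0.6]
[0.57383746 0.16447025] [ 0.00023135 -0.05914952]
t 7.4 cur [0.5412 0.1644 0.2512] yaw -1.3873 rows 9.0 13.0
move 1.1447 -0.0294 -0.4879 -0.0001 -0.9710 -0.0000
```

Emit:
{"method": "servo_tool", "body": {"moves": "0.95 -0.06 -0.35 0 -0.78 0;0.95 -0.06 -0.35 0 -0.78 0;0.95 -0.06 -0.35 0 -0.78 0;0.95 -0.06 -0.35 0 -0.78 0;0.95 -0.06 -0.35 0 -0.78 0;0.95 -0.06 -0.35 0 -0.78 0;0.95 -0.06 -0.35 0 -0.78 0;0.95 -0.06 -0.35 0 -0.78 0;0.95 -0.06 -0.35 0 -0.78 0;0.95 -0.06 -0.35 0 -0.78 0", "claw": 0.4}}

```text
time_s: 8.23
eef_pos: [0.4894, -0.1378, 0.2694]
ee_rot: [-0.702, 0.702, -0.082, 0.082]
contact_force: [-0.0, 0.4, 0.8]
grip_width: 0.0513
```

```bash
python3 - <<'E'
from h import *
st(); go((.502,-.235,.26),0.138)
E
```

```text
t 8.23 [ 0.4894 -0.1378  0.2694] yaw -0.2326 F [-0.   0.4  0.8] w 0.0513 q [-0.35 -0.    1.39 -0.    1.75 -0.11]
t 8.23 cur [ 0.4894 -0.1378  0.2694] yaw -0.2326 rows 3.0 3.0
move 0.1156 0.0316 -0.3056 0.0003 -0.2359 0.0002
```

Emit:
{"method": "servo_tool", "body": {"moves": "0.115 0.03 -0.305 0 -0.22 0;0.115 0.03 -0.305 0 -0.22 0;0.115 0.03 -0.305 0 -0.22 0;0.115 0.03 -0.305 0 -0.22 0;0.115 0.03 -0.305 0 -0.22 0;0.115 0.03 -0.305 0 -0.22 0"}}

```text
time_s: 8.73
eef_pos: [0.502, -0.2322, 0.2604]
ee_rot: [0.706, -0.706, -0.038, 0.038]
contact_force: [-0.6, 0.6, -0.0]
grip_width: 0.0514
```

```bash
python3 - <<'E'
from h import *
st();c=cal("wrist"); im=manip.capture("wrist"); cv2.imwrite("pics/w6.png",im); st()
np.savez("w6.npz",K=c[0],R=c[1],t=c[2]); print(-c[1].T@c[2])
for d in manip.mark_of("wrist","cartridge")[:2]: print(d,ray(c,d["xy"],.04))
for d in manip.mark_of("wrist","shoulder")[:2]: print(d,ray(c,d["xy"],.087))
E
```

```text
t 8.73 [ 0.502  -0.2322  0.2604] yaw 0.1087 F [-0.6  0.6 -0. ] w 0.0514 q [-0.5   0.13  1.28  0.    1.74 -0.61]
t 8.78 [ 0.502  -0.232   0.2606] yaw 0.1095 F [-0.1 -1.2  0.4] w 0.0512 q [-0.5   0.13  1.28  0.    1.73 -0.61]
[ 0.49483059 -0.16430784  0.39446117]
{'xy': [320.9, 163.3], 'confidence': 0.89} [ 0.50452693 -0.22077793  0.04      ]
{'xy': [349.9, 282.9], 'confidence': 0.66} [ 0.56038601 -0.37485784  0.04      ]
{'xy': [263.4, 291.3], 'confidence': 0.93} [ 0.45369767 -0.36867426  0.087     ]
{'xy': [320.5, 168.8], 'confidence': 0.89} [ 0.50346631 -0.2189988   0.087     ]
```

View pics/w6.png

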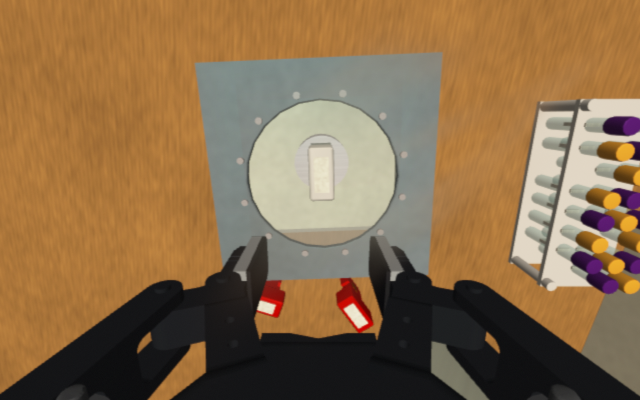

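```bash
python3 - <<'E'
import cv2
im=cv2.imread("pics/w6.png"); cv2.imwrite("pics/w6c.png",cv2.resize(im[95:250,240:400],None,fx=5,fy=3.8,interpolation=cv2.INTER_CUBIC))
cv2.imwrite("pics/w6c.png",cv2.resize(im[130:210,270:370],None,fx=7,fy=7,interpolation=cv2.INTER_CUBIC))
E
```

```text
(no output)
```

View pics/w6c.png

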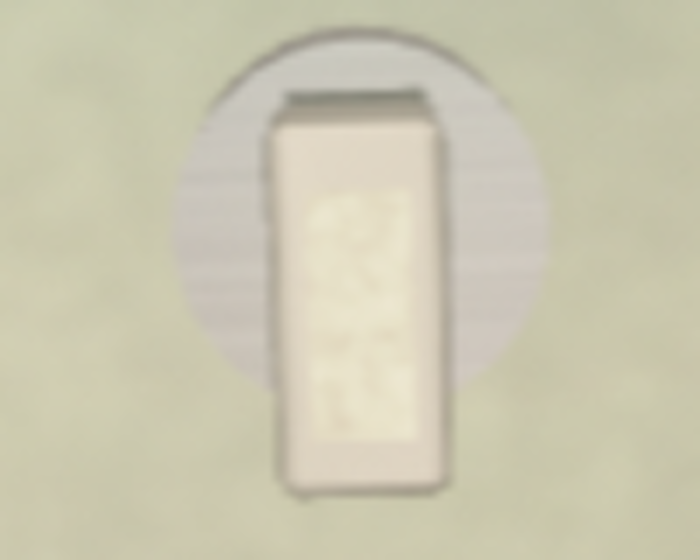

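```bash
python3 - <<'E'
from h import *
f=np.load("w6.npz"); c=(f["K"],f["R"],f["t"])
a,b=.012,.026
m=[(-a,b),(a,b),(a,-b),(-a,-b)]
k=fitr(c,up([(270,122),(437,122),(453,490),(285,494)],(270,130),7),m,.115)
a=.1
d=fitr(c,[(196,64),(442,54),(431,281),(222,282)],[(-a,a),(a,a),(a,-a),(-a,-a)],.13)
st(); go((k[0],k[1],.20),k[2])
E
```

```text
[ 0.5043 -0.2193  0.1479] res mm [-1.   0.2  1.   1.3  0.4 -0.5 -0.4 -1. ]
[ 0.5056 -0.2225  0.1391] res mm [ 0.1 -0.3  2.  -1.5 -4.3  3.   2.2 -1.3]
t 8.88 [ 0.5019 -0.232   0.2607] yaw 0.1102 F [0.1 0.2 0.5] w 0.051 q [-0.5   0.13  1.28  0.    1.73 -0.61]
t 8.88 cur [ 0.5019 -0.232   0.2607] yaw 0.1102 rows 2.0 1.0
move 0.0126 0.2025 0.0414 0.0002 -0.0240 0.0004
```

Emit:
{"method": "servo_tool", "body": {"moves": "0.01 0.05 0.04 0 -0.022 0;0.01 0.15 0.04 0 -0.022 0;0.01 0.25 0.04 0 -0.022 0;0.01 0.35 0.04 0 -0.022 0;0.01 0.4 0.04 0 -0.022 0;0.01 0.44 0.04 0 -0.022 0;0.01 0.44 0.04 0 -0.022 0;0.01 0.44 0.04 0 -0.022 0"}}

```text
time_s: 9.55
eef_pos: [0.5035, -0.2207, 0.129]
ee_rot: [-0.705, 0.705, 0.051, -0.051]
contact_force: [1.0, 1.2, 0.8]
grip_width: 0.051
```

```bash
python3 - <<'E'
from h import *
st();c=cal("wrist"); im=manip.capture("wrist"); cv2.imwrite("pics/w7.png",im); go((.5043,-.2195,.099),.143)
E
```

```text
t 9.55 [ 0.5035 -0.2207  0.129 ] yaw 0.1442 F [1.  1.2 0.8] w 0.051 q [-0.48  0.18  1.48 -0.    1.48 -0.62]
t 9.6 cur [ 0.504  -0.221   0.1299] yaw 0.1441 rows 1.0 1.0
move 0.0016 0.1031 0.0050 0.0010 0.0007 0.0013
```

View pics/w7.png

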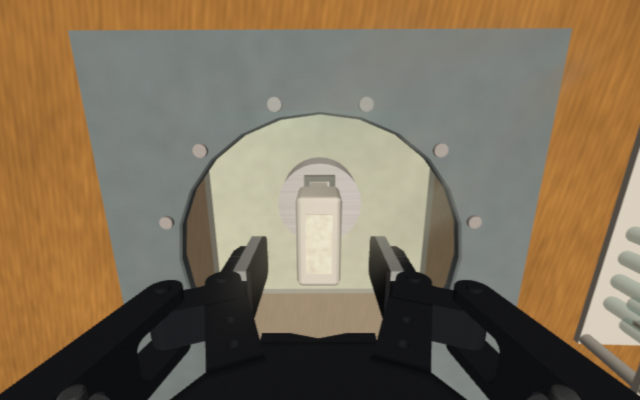

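Emit:
{"method": "servo_tool", "body": {"moves": "0 0.03 0.005 0 0 0;0 0.07 0.005 0 0 0;0 0.1 0.005 0 0 0;0 0.103 0.005 0 0 0;0 0.103 0.005 0 0 0"}}

```text
time_s: 10.02
eef_pos: [0.5024, -0.2192, 0.0962]
ee_rot: [0.706, -0.705, -0.05, 0.051]
contact_force: [-0.3, -1.1, 0.5]
grip_width: 0.0512
```

Emit:
{"method": "servo_tool", "body": {"moves": "0 0 0 0 0 0;0 0 0 0 0 0;0 0 0 0 0 0;0 0 0 0 0 0;0 0 0 0 0 0;0 0 0 0 0 0", "claw": 1, "squeeze": 70}}

```text
time_s: 10.52
eef_pos: [0.5034, -0.2197, 0.0982]
ee_rot: [-0.705, 0.706, 0.051, -0.05]
contact_force: [0.4, -0.5, 4.4]
grip_width: 0.0228
```

```bash
python3 - <<'E'
from h import *
st();c=cal("wrist"); im=manip.capture("wrist"); cv2.imwrite("pics/w8.png",im)
E
```

```text
t 10.52 [ 0.5034 -0.2197  0.0982] yaw 0.1438 F [ 0.4 -0.5  4.4] w 0.0228 q [-0.48  0.21  1.51 -0.    1.42 -0.62]
```

View pics/w8.png

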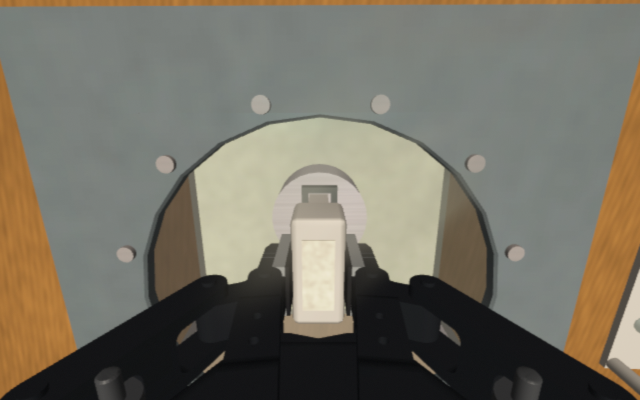

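Emit:
{"method": "servo_tool", "body": {"moves": "0 -0.03 0 0 0 0;0 -0.1 0 0 0 0;0 -0.18 0 0 0 0;0 -0.28 0 0 0 0;0 -0.38 0 0 0 0;0 -0.48 0 0 0 0;0 -0.54 0 0 0 0;0 -0.54 0 0 0 0;0 -0.54 0 0 0 0"}}

```text
time_s: 11.32
eef_pos: [0.5031, -0.2195, 0.2601]
ee_rot: [-0.705, 0.706, 0.051, -0.05]
contact_force: [0.2, -0.5, -1.2]
grip_width: 0.0227
```

```bash
python3 - <<'E'
from h import *
st();c=cal("wrist"); im=manip.capture("wrist"); cv2.imwrite("pics/w9.png",im); go((.5739,.1652,.26),.181)
E
```

```text
t 11.32 [ 0.5031 -0.2195  0.2601] yaw 0.1438 F [ 0.2 -0.5 -1.2] w 0.0227 q [-0.48  0.11  1.29 -0.    1.73 -0.62]
t 11.37 cur [ 0.5027 -0.2193  0.2585] yaw 0.1438 rows 10.0 1.0
move 0.4186 -0.0046 1.2344 -0.0005 -0.0237 -0.0008
```

View pics/w9.png

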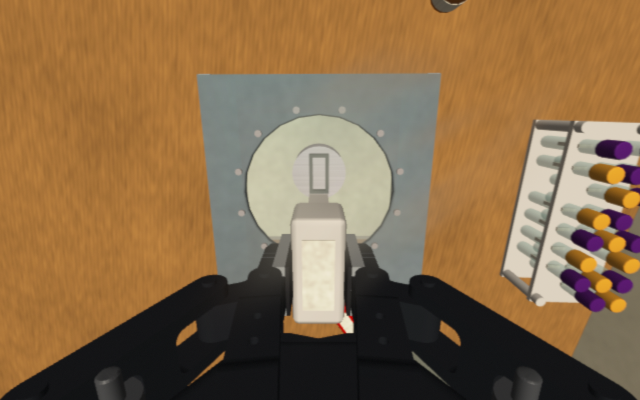

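```bash
python3 - <<'E'
import cv2
im=cv2.imread("pics/w9.png"); cv2.imwrite("pics/w9c.png",cv2.resize(im[185:335,255:385],None,fx=5,fy=4,interpolation=cv2.INTER_CUBIC))
E
```

View pics/w9c.png

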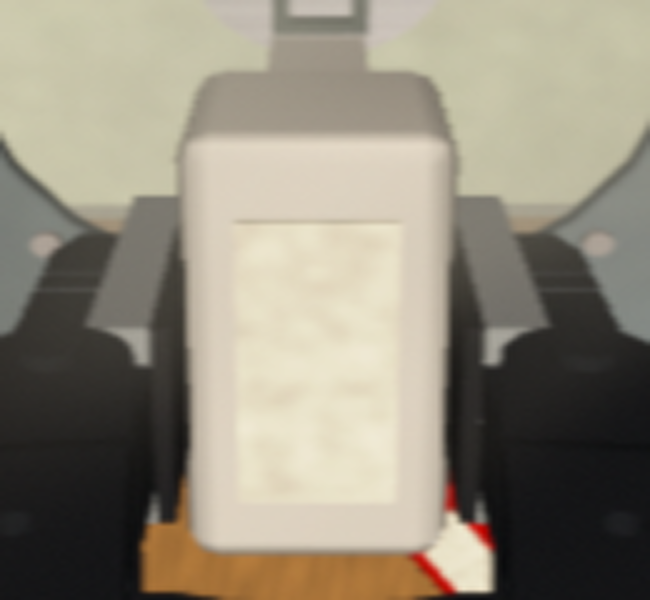

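Emit:
{"method": "servo_tool", "body": {"moves": "0.33 0 0.98 0 -0.023 0;0.33 0 0.98 0 -0.023 0;0.33 0 0.98 0 -0.023 0;0.33 0 0.98 0 -0.023 0;0.33 0 0.98 0 -0.023 0;0.33 0 0.98 0 -0.023 0;0.33 0 0.98 0 -0.023 0;0.33 0 0.98 0 -0.023 0;0.33 0 0.98 0 -0.023 0;0.33 0 0.98 0 -0.023 0"}}

```text
time_s: 12.2
eef_pos: [0.5582, 0.0864, 0.2571]
ee_rot: [-0.704, 0.704, 0.063, -0.066]
contact_force: [-0.2, -0.5, -0.6]
grip_width: 0.0226
```

```bash
python3 - <<'E'
from h import *
st(); go((.5739,.1652,.22),.181)
E
```

```text
t 12.2 [0.5582 0.0864 0.2571] yaw 0.182 F [-0.2 -0.5 -0.6] w 0.0226 q [ 0.09  0.16  1.24 -0.    1.74 -0.09]
t 12.2 cur [0.5582 0.0864 0.2571] yaw 0.182 rows 3.0 1.0
move 0.0995 0.1234 0.2489 0.0000 0.0006 -0.0025
```

Emit:
{"method": "servo_tool", "body": {"moves": "0.1 0.06 0.249 0 0 0;0.1 0.12 0.249 0 0 0;0.1 0.12 0.249 0 0 0;0.1 0.12 0.249 0 0 0;0.1 0.12 0.249 0 0 0;0.1 0.12 0.249 0 0 0;0.1 0.12 0.249 0 0 0"}}

```text
time_s: 12.78
eef_pos: [0.5754, 0.1629, 0.2246]
ee_rot: [-0.704, 0.704, 0.063, -0.062]
contact_force: [0.3, 0.8, -0.5]
grip_width: 0.0229
```

```bash
python3 - <<'E'
from h import *
st();c=cal("wrist"); s=manip.read_state(); im=manip.capture("wrist"); cv2.imwrite("pics/w10.png",im)
p=np.array(s["eef_pos"]); a,b=.012,.026
px=[(183/5+255,138/4+185),(452/5+255,138/4+185),(442/5+255,550/4+185),(192/5+255,550/4+185)]
for z in (.0148,.0168,.0188):
    k=fitr(c,px,[(-a,b),(a,b),(a,-b),(-a,-b)],p[2]+z); R=Rq(s["ee_rot"]).as_matrix(); print(z,"in hand tool axes mm",R.T@(np.r_[k[:2],p[2]]-p)*1e3)
np.savez("w10.npz",K=c[0],R=c[1],t=c[2])
go((.5739,.1652,.22),.181)
E
```

```text
t 12.78 [0.5754 0.1629 0.2246] yaw 0.1779 F [ 0.3  0.8 -0.5] w 0.0229 q [ 0.21  0.26  1.2  -0.    1.68  0.04]
[0.5759 0.1631 0.1776] res mm [-0.8  0.5  0.6  0.8  0.5 -0.6 -0.3 -0.7]
0.0148 in hand tool axes mm [0.49910675 0.00088014 0.05205707]
[0.5757 0.1642 0.1776] res mm [-1.1  0.9  0.7  1.3  0.8 -1.  -0.4 -1.2]
0.0168 in hand tool axes mm [4.91698457e-01 4.92354545e-04 1.19763361e+00]
[0.5755 0.1653 0.1776] res mm [-1.4  1.3  0.8  1.7  1.  -1.4 -0.5 -1.7]
0.0188 in hand tool axes mm [4.84290162e-01 1.04573412e-04 2.34321014e+00]
t 12.83 cur [0.5754 0.1632 0.2246] yaw 0.1781 rows 1.0 1.0
move -0.0037 0.0153 0.0076 0.0001 -0.0019 0.0012
```

View pics/w10.png

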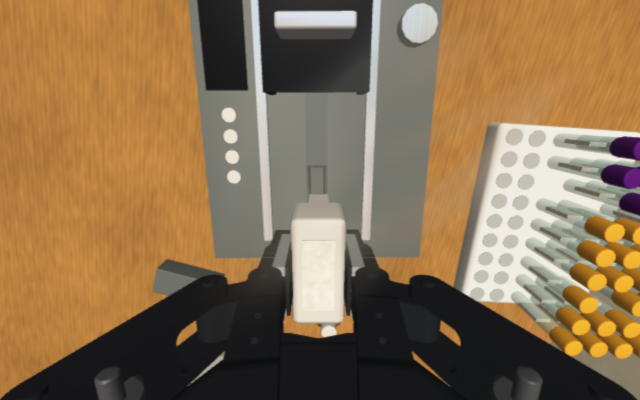

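Emit:
{"method": "servo_tool", "body": {"moves": "-0.004 0.06 0.007 0 -0.002 0;-0.004 0.13 0.007 0 -0.002 0;-0.004 0.19 0.007 0 -0.002 0;-0.004 0.2 0.007 0 -0.002 0;-0.004 0.2 0.007 0 -0.002 0;-0.004 0.2 0.007 0 -0.002 0;-0.004 0.2 0.007 0 -0.002 0"}}

```text
time_s: 13.42
eef_pos: [0.5743, 0.1663, 0.1655]
ee_rot: [0.704, -0.704, -0.066, 0.063]
contact_force: [-0.6, -0.3, -0.0]
grip_width: 0.023
```

```bash
python3 - <<'E'
from h import *
st();c=cal("wrist"); im=manip.capture("wrist"); cv2.imwrite("pics/w11.png",im); np.savez("w11.npz",K=c[0],R=c[1],t=c[2])
manip.capture("scene");st()
cv2.imwrite("pics/w11c.png",cv2.resize(im[120:260,240:400],None,fx=5,fy=4.2,interpolation=cv2.INTER_CUBIC))
go((.5739,.1650,.11),.181)
E
```

```text
t 13.42 [0.5743 0.1663 0.1655] yaw 0.1827 F [-0.6 -0.3 -0. ] w 0.023 q [ 0.22  0.29  1.29 -0.    1.57  0.04]
t 13.52 [0.5741 0.1664 0.165 ] yaw 0.183 F [0.3 0.1 0. ] w 0.0229 q [ 0.22  0.29  1.29 -0.    1.57  0.04]
t 13.52 cur [0.5741 0.1664 0.165 ] yaw 0.183 rows 2.0 1.0
move -0.0019 0.1834 -0.0045 0.0000 0.0013 0.0016
```

View pics/w11c.png

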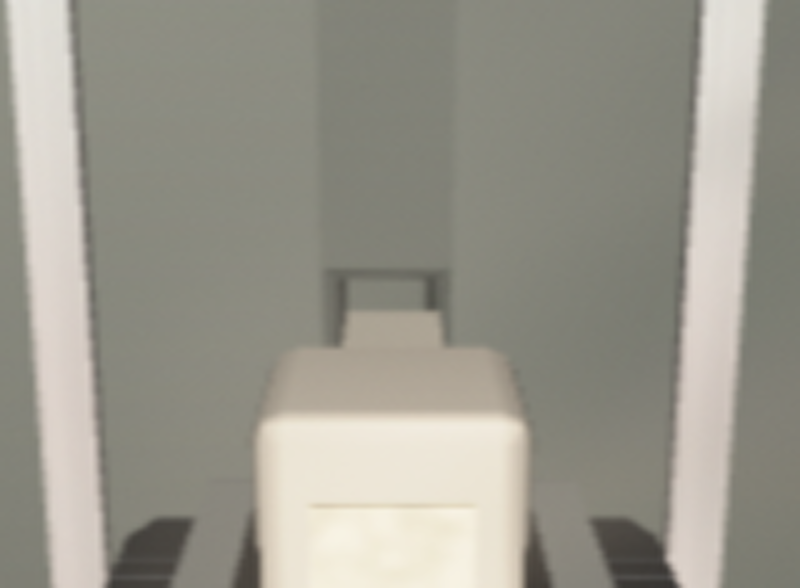

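```bash
python3 - <<'E'
from h import *
f=np.load("w11.npz"); c=(f["K"],f["R"],f["t"])
r=np.array([.5743,.1663,.1827])
for z in (.107,.111,.113):
  for p in [(345,310),(440,310)]: print(z,loc(r,ray(c,(p[0]/5+240,p[1]/4.2+120),z))*1e3)
for p in [(324,270),(450,270)]: X=ray(c,(p[0]/5+240,p[1]/4.2+120),.09); print("slot",X,loc(r,X)*1e3)
E
```

```text
0.107 [-5.49091957 16.98014824]
0.107 [ 7.04104599 16.97381373]
0.111 [-5.38061021 18.04742512]
0.111 [ 6.89099634 18.04122221]
0.113 [-5.32545553 18.58106356]
0.113 [ 6.81597151 18.57492645]
slot [0.56201904 0.18381836 0.09      ] [-8.89373155 19.4580658 ]
slot [0.57965297 0.18706906 0.09      ] [ 9.03730909 19.45083844]
```

Emit:
{"method": "servo_tool", "body": {"moves": "-0.0023 0.02 -0.0048 0 0 0;-0.0023 0.04 -0.0048 0 0 0;-0.0023 0.05 -0.0048 0 0 0;-0.0023 0.06 -0.0048 0 0 0;-0.0023 0.07 -0.0048 0 0 0;-0.0023 0.08 -0.0048 0 0 0;-0.0023 0.09 -0.0048 0 0 0;-0.0023 0.1 -0.0048 0 0 0;-0.0023 0.1 -0.0048 0 0 0"}}

```text
time_s: 14.27
eef_pos: [0.5728, 0.1648, 0.1325]
ee_rot: [-0.704, 0.704, 0.064, -0.065]
contact_force: [0.4, -0.0, -1.3]
grip_width: 0.0229
```

```bash
python3 - <<'E'
from h import *
st();c=cal("wrist"); im=manip.capture("wrist"); cv2.imwrite("pics/w12.png",im)
cv2.imwrite("pics/w12c.png",cv2.resize(im[120:260,240:400],None,fx=5,fy=4.2,interpolation=cv2.INTER_CUBIC))
go((.5739,.1650,.1012),.181)
E
```

```text
t 14.27 [0.5728 0.1648 0.1325] yaw 0.1832 F [ 0.4 -0.  -1.3] w 0.0229 q [ 0.22  0.31  1.33 -0.    1.51  0.04]
t 14.32 cur [0.5729 0.1648 0.1329] yaw 0.1831 rows 1.0 1.0
move 0.0035 0.1058 -0.0001 0.0001 0.0013 -0.0004
```

View pics/w12c.png

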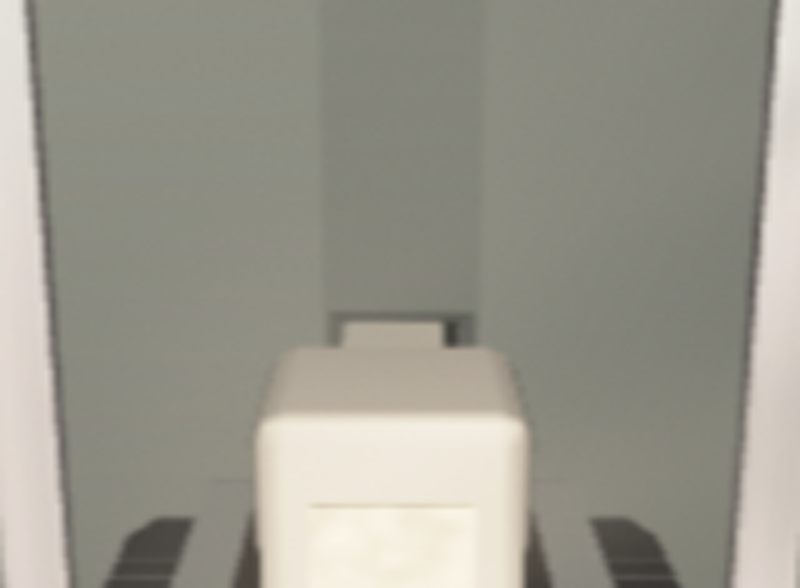

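Emit:
{"method": "servo_tool", "body": {"moves": "0.0025 0 0 0 0 0;0.0025 0.01 0 0 0 0;0.0025 0.02 0 0 0 0;0.0025 0.03 0 0 0 0;0.0025 0.04 0 0 0 0;0.0025 0.04 0 0 0 0"}}

```text
time_s: 14.82
eef_pos: [0.5741, 0.1643, 0.1209]
ee_rot: [-0.704, 0.705, 0.065, -0.064]
contact_force: [4.3, -3.3, -1.4]
grip_width: 0.0226
```

```bash
python3 - <<'E'
from h import *
st();go((.5737,.1650,.1012),.181)
E
```

```text
t 14.82 [0.5741 0.1643 0.1209] yaw 0.1825 F [ 4.3 -3.3 -1.4] w 0.0226 q [ 0.22  0.32  1.34 -0.    1.48  0.04]
t 14.82 cur [0.5741 0.1643 0.1209] yaw 0.1825 rows 1.0 1.0
move -0.0010 0.0657 0.0026 0.0008 0.0010 0.0004
```

Emit:
{"method": "servo_tool", "body": {"moves": "0 0.01 0.001 0 0 0;0 0.02 0.001 0 0 0;0 0.03 0.001 0 0 0;0 0.04 0.001 0 0 0;0 0.05 0.001 0 0 0;0 0.055 0.001 0 0 0;0 0.055 0.001 0 0 0"}}

```text
time_s: 15.4
eef_pos: [0.5731, 0.1648, 0.1034]
ee_rot: [-0.704, 0.704, 0.064, -0.065]
contact_force: [2.5, -3.4, -6.2]
grip_width: 0.0229
```

```bash
python3 - <<'E'
from h import *
st();c=cal("wrist"); im=manip.capture("wrist"); cv2.imwrite("pics/w13.png",im)
cv2.imwrite("pics/w13c.png",cv2.resize(im[120:340,220:420],None,fx=4,fy=2.7,interpolation=cv2.INTER_CUBIC))
go((.5737,.1650,.1012),.181)
E
```

```text
t 15.4 [0.5731 0.1648 0.1034] yaw 0.1829 F [ 2.5 -3.4 -6.2] w 0.0229 q [ 0.22  0.33  1.36 -0.    1.45  0.04]
t 15.45 cur [0.573  0.1648 0.1032] yaw 0.1829 rows 1.0 1.0
move 0.0025 0.0068 0.0002 0.0005 0.0012 -0.0018
```

View pics/w13c.png

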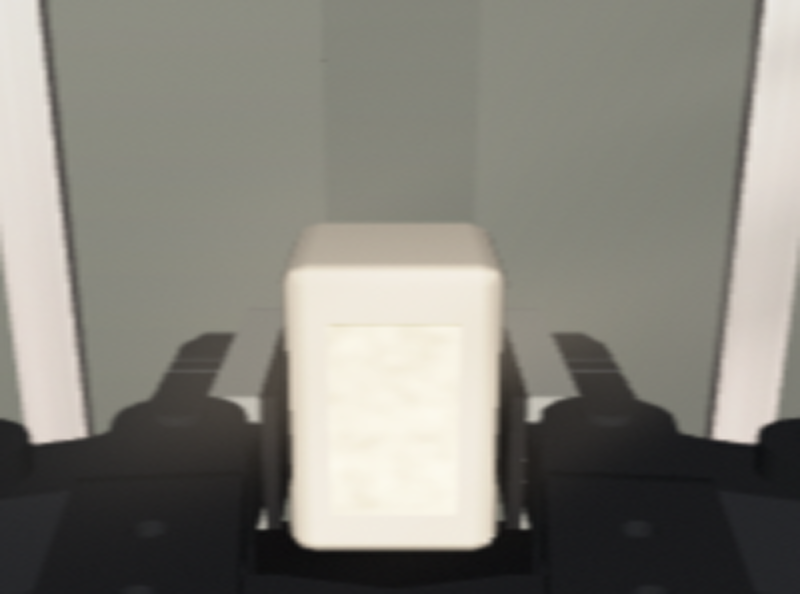

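Emit:
{"method": "servo_tool", "body": {"moves": "0.001 0.004 0 0 0 0;0.001 0.008 0 0 0 0;0.001 0.012 0 0 0 0;0.001 0.012 0 0 0 0;0.001 0.012 0 0 0 0"}}

```text
time_s: 15.87
eef_pos: [0.574, 0.1655, 0.1012]
ee_rot: [0.704, -0.704, -0.065, 0.065]
contact_force: [0.5, -2.8, -2.0]
grip_width: 0.0229
```

```bash
python3 - <<'E'
from h import *
st()
E
```

```text
t 15.87 [0.574  0.1655 0.1012] yaw 0.1832 F [ 0.5 -2.8 -2. ] w 0.0229 q [0.22 0.34 1.36 0.   1.45 0.04]
```

Emit:
{"method": "servo_tool", "body": {"moves": "0 0.003 0 0 0 0;0 0.006 0 0 0 0;0 0.006 0 0 0 0;0 0.006 0 0 0 0"}}

```text
time_s: 16.2
eef_pos: [0.574, 0.1655, 0.1012]
ee_rot: [0.704, -0.704, -0.065, 0.064]
contact_force: [-4.9, -5.8, 8.1]
grip_width: 0.0232
```

Emit:
{"method": "servo_tool", "body": {"moves": "0 0.003 0 0 0 0;0 0.006 0 0 0 0;0 0.006 0 0 0 0;0 0.006 0 0 0 0"}}

```text
time_s: 16.53
eef_pos: [0.5741, 0.1655, 0.1012]
ee_rot: [0.704, -0.704, -0.065, 0.064]
contact_force: [-11.4, -5.9, 17.3]
grip_width: 0.0229
```

```bash
python3 - <<'E'
from h import *
st()
E
```

```text
t 16.53 [0.5741 0.1655 0.1012] yaw 0.1833 F [-11.4  -5.9  17.3] w 0.0229 q [ 0.22  0.34  1.36 -0.    1.45  0.04]
```

Emit:
{"method": "servo_tool", "body": {"moves": "0 -0.008 0 0 0 0;0 -0.008 0 0 0 0;0 -0.008 0 0 0 0;0 -0.008 0 0 0 0;0 -0.008 0 0 0 0", "claw": 0.4}}

```text
time_s: 16.95
eef_pos: [0.5739, 0.1656, 0.0997]
ee_rot: [0.704, -0.704, -0.065, 0.065]
contact_force: [0.5, -0.2, 0.2]
grip_width: 0.0512
```

```bash
python3 - <<'E'
from h import *
st()
E
```

```text
t 16.95 [0.5739 0.1656 0.0997] yaw 0.1834 F [ 0.5 -0.2  0.2] w 0.0512 q [0.22 0.34 1.36 0.   1.45 0.04]
```

Emit:
{"method": "servo_tool", "body": {"moves": "0 -0.04 0 0 0 0;0 -0.1 0 0 0 0;0 -0.2 0 0 0 0;0 -0.33 0 0 0 0;0 -0.45 0 0 0 0;0 -0.5 0 0 0 0;0 -0.5 0 0 0 0", "claw": 0.4}}

```text
time_s: 17.53
eef_pos: [0.5754, 0.1658, 0.2569]
ee_rot: [0.705, -0.704, -0.068, 0.061]
contact_force: [0.4, -0.1, 0.7]
grip_width: 0.0514
```

```bash
python3 - <<'E'
from h import *
st(); im=manip.capture("wrist"); cv2.imwrite("pics/w14.png",im); im=manip.capture("scene"); cv2.imwrite("pics/s14.png",cv2.resize(im[120:270,280:460],None,fx=4,fy=4,interpolation=cv2.INTER_CUBIC))
go((.5528,.2832,.26),-1.389)
E
```

```text
t 17.53 [0.5754 0.1658 0.2569] yaw 0.1833 F [ 0.4 -0.1  0.7] w 0.0514 q [0.22 0.25 1.15 0.   1.73 0.04]
t 17.63 cur [0.5741 0.1654 0.2507] yaw 0.1832 rows 3.0 13.0
move 0.0018 -0.0311 0.3989 -0.0006 1.0009 0.0005
```

View pics/w14.png

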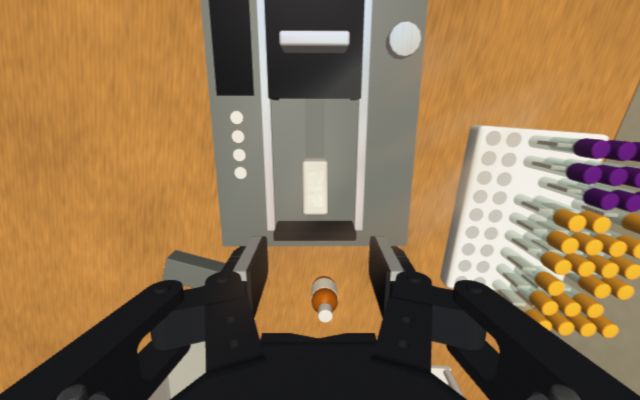

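View pics/s14.png

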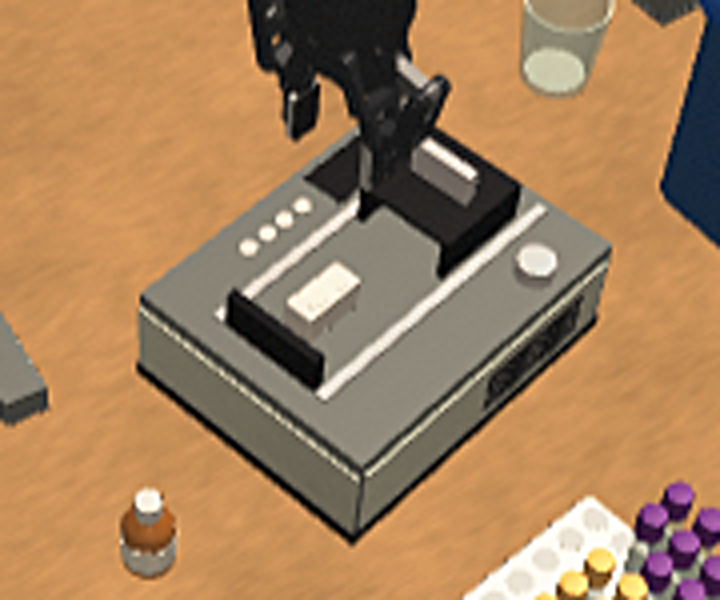

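Emit:
{"method": "servo_tool", "body": {"moves": "0.002 0 0.4 0 1 0;0.002 0 0.4 0 1 0;0.002 0 0.4 0 1 0;0.002 0 0.4 0 1 0;0.002 0 0.4 0 1 0;0.002 0 0.4 0 1 0;0.002 0 0.4 0 1 0;0.002 0 0.4 0 1 0;0.002 0 0.4 0 1 0;0.002 0 0.4 0 1 0", "claw": 0.2}}

```text
time_s: 18.47
eef_pos: [0.5521, 0.2832, 0.2475]
ee_rot: [-0.61, 0.612, -0.357, 0.355]
contact_force: [-0.3, 0.0, 0.3]
grip_width: 0.0684
```

```bash
python3 - <<'E'
from h import *
go((.5528,.2832,.25),-1.389)
E
```

```text
t 18.47 cur [0.5521 0.2832 0.2475] yaw -1.0546 rows 1.0 3.0
move 0.0012 -0.0083 0.0019 0.0027 0.2129 0.0002
```

Emit:
{"method": "servo_tool", "body": {"moves": "0 0 0 0 0.2 0;0 0 0 0 0.2 0;0 0 0 0 0.2 0;0 0 0 0 0.2 0;0 0 0 0 0.2 0;0 0 0 0 0.2 0"}}

```text
time_s: 18.97
eef_pos: [0.5525, 0.2833, 0.2489]
ee_rot: [-0.549, 0.55, -0.445, 0.444]
contact_force: [0.5, -0.2, 0.2]
grip_width: 0.0686
```

```bash
python3 - <<'E'
from h import *
st();c=cal("wrist"); im=manip.capture("wrist"); cv2.imwrite("pics/w15.png",im)
for d in manip.mark_of("wrist","hood_grip")[:2]: print(d,ray(c,d["xy"],.157))
go((.5528,.2832,.143),-1.389)
E
```

```text
t 18.97 [0.5525 0.2833 0.2489] yaw -1.3605 F [ 0.5 -0.2  0.2] w 0.0686 q [ 0.41  0.33  1.07 -0.    1.75  1.77]
{'xy': [318.0, 202.1], 'confidence': 0.63} [0.55369871 0.28368938 0.157     ]
t 19.07 cur [0.5526 0.2834 0.2495] yaw -1.3613 rows 3.0 1.0
move 0.0006 0.3549 0.0008 0.0006 0.0176 0.0002
```

View pics/w15.png

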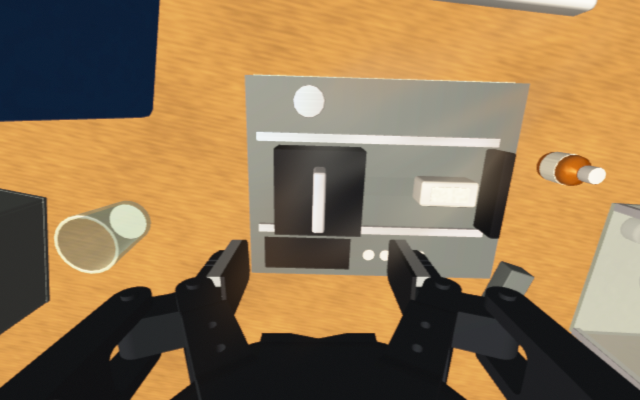

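Cartridge flat at (446,192), hood still open, tab at (319,200), as expected. Descend and grip the tab.

Emit:
{"method": "servo_tool", "body": {"moves": "0 0.08 0 0 0.018 0;0 0.18 0 0 0.018 0;0 0.26 0 0 0.018 0;0 0.32 0 0 0.018 0;0 0.35 0 0 0.018 0;0 0.355 0 0 0.018 0;0 0.355 0 0 0.018 0;0 0.355 0 0 0.018 0"}}

```text
time_s: 19.73
eef_pos: [0.5534, 0.2837, 0.1453]
ee_rot: [0.544, -0.542, 0.453, -0.453]
contact_force: [-0.8, 0.3, 0.8]
grip_width: 0.0685
```

Emit:
{"method": "servo_tool", "body": {"moves": "0 0 0 0 0 0;0 0 0 0 0 0;0 0 0 0 0 0;0 0 0 0 0 0;0 0 0 0 0 0;0 0 0 0 0 0;0 0 0 0 0 0", "claw": 1, "squeeze": 40}}

```text
time_s: 20.32
eef_pos: [0.5529, 0.283, 0.144]
ee_rot: [-0.543, 0.543, -0.453, 0.453]
contact_force: [-0.9, -3.5, 2.5]
grip_width: 0.0092
```

```bash
python3 - <<'E'
from h import *
st(); go((.5528+.12*.1805,.2832-.12*.9836,.143),-1.389)
E
```

```text
t 20.32 [0.5529 0.283  0.144 ] yaw -1.3912 F [-0.9 -3.5  2.5] w 0.0092 q [ 0.41  0.37  1.23 -0.    1.54  1.81]
t 20.32 cur [0.5529 0.283  0.144 ] yaw -1.3912 rows 3.0 1.0
move 0.3994 0.0036 0.0004 -0.0002 -0.0014 0.0005
```

Emit:
{"method": "servo_tool", "body": {"moves": "0.03 0 0 0 0 0;0.07 0 0 0 0 0;0.11 0 0 0 0 0;0.15 0 0 0 0 0;0.19 0 0 0 0 0;0.23 0 0 0 0 0;0.27 0 0 0 0 0;0.31 0 0 0 0 0;0.34 0 0 0 0 0;0.36 0 0 0 0 0"}}

```text
time_s: 21.15
eef_pos: [0.5727, 0.1755, 0.144]
ee_rot: [0.543, -0.542, 0.453, -0.454]
contact_force: [0.5, 2.0, 4.1]
grip_width: 0.0091
```

Emit:
{"method": "servo_tool", "body": {"moves": "0.01 0 0 0 0 0;0.02 0 0 0 0 0;0.03 0 0 0 0 0;0.036 0 0 0 0 0;0.036 0 0 0 0 0;0.036 0 0 0 0 0"}}

```text
time_s: 21.65
eef_pos: [0.5745, 0.1652, 0.144]
ee_rot: [0.543, -0.543, 0.453, -0.454]
contact_force: [1.2, -1.0, 5.4]
grip_width: 0.0092
```

```bash
python3 - <<'E'
from h import *
st(); s=manip.read_state(); d=np.array(s["eef_pos"])[:2]-np.array([.5528,.2832]); print(np.linalg.norm(d))
E
```

```text
t 21.65 [0.5745 0.1652 0.144 ] yaw -1.3918 F [ 1.2 -1.   5.4] w 0.0092 q [ 0.22  0.3   1.31 -0.    1.53  1.61]
0.12000720875660317
```

Travel 0.120 m. Press gently on to feel the stop.

Emit:
{"method": "servo_tool", "body": {"moves": "0.006 0 0 0 0 0;0.006 0 0 0 0 0;0.006 0 0 0 0 0;0.006 0 0 0 0 0"}}

```text
time_s: 21.98
eef_pos: [0.5746, 0.1649, 0.144]
ee_rot: [0.544, -0.542, 0.453, -0.453]
contact_force: [1.2, 5.5, 4.6]
grip_width: 0.0089
```

Emit:
{"method": "servo_tool", "body": {"moves": "0.008 0 0 0 0 0;0.008 0 0 0 0 0;0.008 0 0 0 0 0;0.008 0 0 0 0 0"}}

```text
time_s: 22.32
eef_pos: [0.5746, 0.1647, 0.144]
ee_rot: [0.545, -0.542, 0.453, -0.451]
contact_force: [-0.2, 14.2, 4.9]
grip_width: 0.0095
```

```bash
python3 - <<'E'
from h import *
st(); s=manip.read_state(); d=np.array(s["eef_pos"])[:2]-np.array([.5528,.2832]); print(np.linalg.norm(d))
E
```

```text
t 22.32 [0.5746 0.1647 0.144 ] yaw -1.3888 F [-0.2 14.2  4.9] w 0.0095 q [0.22 0.3  1.31 0.   1.53 1.6 ]
0.12047636159471299
```

Emit:
{"method": "servo_tool", "body": {"moves": "0 0 0 0 0 0;0 0 0 0 0 0;0 0 0 0 0 0;0 0 0 0 0 0;0 -0.05 0 0 0 0;0 -0.15 0 0 0 0;0 -0.3 0 0 0 0;0 -0.42 0 0 0 0;0 -0.42 0 0 0 0;0 -0.42 0 0 0 0", "claw": 0.2}}

```text
time_s: 23.15
eef_pos: [0.5757, 0.1621, 0.2728]
ee_rot: [0.544, -0.541, 0.452, -0.455]
contact_force: [0.9, -0.5, -0.6]
grip_width: 0.0679
```

```bash
python3 - <<'E'
from h import *
st(); cv2.imwrite("pics/w16.png",manip.capture("wrist")); go((.45,.0,.3),-1.389)
E
```

```text
t 23.15 [0.5757 0.1621 0.2728] yaw -1.3916 F [ 0.9 -0.5 -0.6] w 0.0679 q [ 0.21  0.25  1.11 -0.    1.77  1.6 ]
t 23.2 cur [0.575 0.162 0.27 ] yaw -1.3915 rows 5.0 1.0
move 0.4571 -0.1006 -0.5062 -0.0007 -0.0016 0.0002
```

View pics/w16.png

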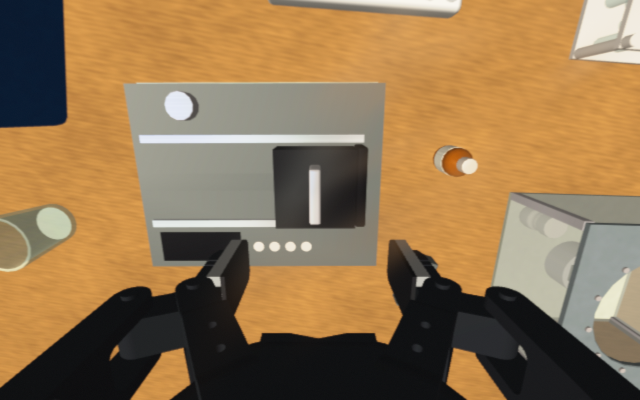

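Emit:
{"method": "servo_tool", "body": {"moves": "0.45 -0.1 -0.5 0 0 0;0.45 -0.1 -0.5 0 0 0;0.45 -0.1 -0.5 0 0 0;0.45 -0.1 -0.5 0 0 0;0.45 -0.1 -0.5 0 0 0;0.45 -0.1 -0.5 0 0 0;0.45 -0.1 -0.5 0 0 0;0.45 -0.1 -0.5 0 0 0;0.45 -0.1 -0.5 0 0 0"}}

```text
time_s: 23.95
eef_pos: [0.4515, 0.0034, 0.2982]
ee_rot: [-0.543, 0.544, -0.454, 0.452]
contact_force: [0.1, 0.0, 0.0]
grip_width: 0.0682
```

```bash
python3 - <<'E'
from h import *
st(); a=manip.capture("top"); cv2.imwrite("pics/t17.png",a); b=manip.capture("scene")
cv2.imwrite("pics/s17.png",cv2.resize(b[90:320,130:480],None,fx=2.2,fy=2.2,interpolation=cv2.INTER_CUBIC))
o=cv2.imread("pics/scene0.png"); d=np.abs(o.astype(int)-b).max(2); d=(d>30).astype(np.uint8)*255; cv2.imwrite("pics/d17.png",d)
E
```

```text
t 23.95 [0.4515 0.0034 0.2982] yaw -1.3899 F [0.1 0.  0. ] w 0.0682 q [-0.07 -0.16  1.49  0.    1.82  1.32]
```

View pics/s17.png

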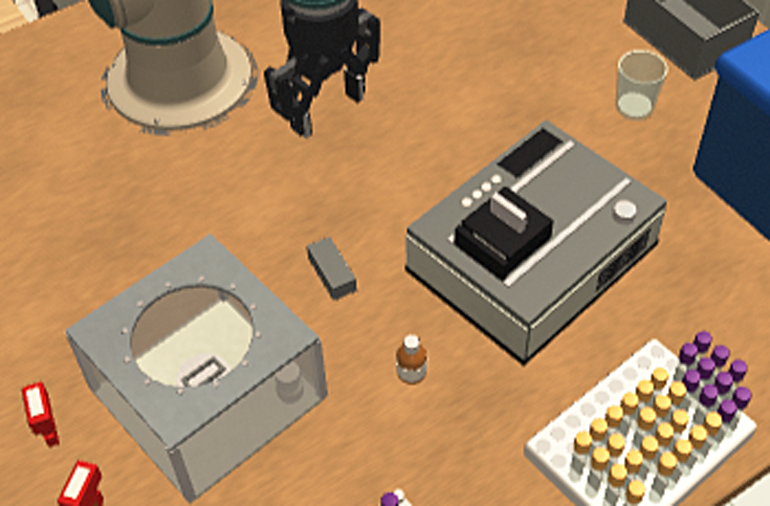

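View pics/d17.png

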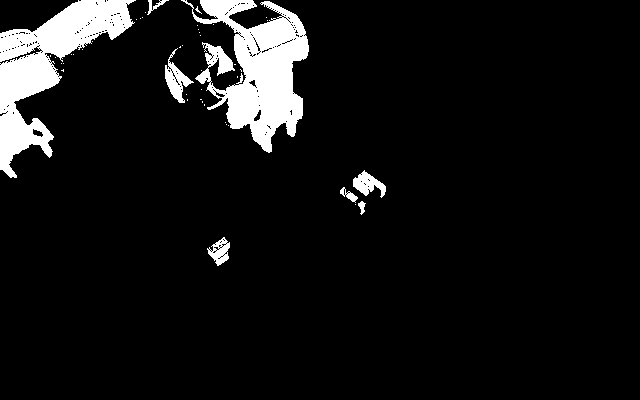

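The before-and-after difference image shows only the arm, the hood and the removed cartridge as changed. No bystander moved. I'm handing in.

```bash
python3 -c "
from cell import manip
print(manip.job_done())"
```

```text
the job is handed in; nothing more can be done
None
```

The job is done and handed in at about 24 s of the 64 s allowed, with the cartridge seated and the hood shut over it.

1. **Hood opened:** I gripped the tab and slid the hood open to its stop, where the wrist force rose to about 16 N.
2. **Cartridge lifted:** I took the white cartridge, not the two red look-alikes, up through the roof port. Wrist forces stayed within about 5 N and nothing touched the dry box.
3. **Cartridge seated:** I pushed it into the well past the ball, which pulled it down as it snapped in. It stopped at the height calculated for flush, and the force rose to 17 N without further movement.
4. **Hood shut:** I released the cartridge and slid the hood back 120 mm onto the end stop, with about 14 N at contact. I then let go and backed away.

**Last checks:**
- The wrist picture shows the hood against its end stop.
- The pedestal lip is empty.
- The scene difference image shows only the arm, the hood and the missing cartridge as changed, so no bystander moved.
- I could not see the seated cartridge once the hood covered it. Its seating rests on the pictures and force readings from before the hood was shut.
- No checks failed. The only disagreement was 1–2 mm between camera views of the reader, which I settled using the hood's stop and a close view of the well.

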